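# Turn a scooter wheel on its service stand until the valve stem points straight up

## Task

Bring the scooter wheel round on its stand until its valve stem stands at the very bottom of the rim and points straight up at the hub, ready for the pump head to be pressed down onto it. Do it by pushing the spokes gently with the fingertips, letting go and taking another spoke as they come round: never grip a spoke, never turn the wheel by its tyre or rim, and do not lean on the valve. Leave the stand and everything else on the mat where they are.

Things in the scene. Friction and masses are not known exactly. Their poses are not given: they have to be found in the camera images.
- stand: Loose wheel service stand, 4 kg. Origin: underside of its base plate, straight below the wheel's centre; z up. The axle lies along its x axis, 175 mm above the origin; its -x side, with the wheel's spoked face, looks roughly to the robot. Dark base plate: x -100 to +120, y -135 to +135, 8 mm thick. Blue tube A-frame behind the wheel, x +45 to +85 mm; nothing stands in front of the wheel.
- wheel (a joint): Angle of the wheel about the stand's x axis, rad. 0: valve at the bottom of the rim, its stem pointing straight up. Grows as the valve goes from the bottom towards the stand's +y side (the wheel's +y side rises). No stops; whole turns may be added. Its brake drags (0.12 N m, plus 0.12 N m per rad/s: 2 to 4 N at 60 mm from the axle), so it stops at once when let go and stays.
- spokes: Four aluminium spokes at 45, 135, 225 and 315 deg round the wheel from the valve, which sits midway between two. Each runs from the hub (radius 24 mm) to the rim (inner radius 92), 14 mm wide, and 26 mm deep along the axle: x -20 to +6 mm in the stand's frame. Origin: wheel's centre; axes turn with the wheel: x along the axle, z the way the valve stem points.
- tyre: Black rubber tyre with its rim, turning with the wheel: tyre outer diameter 296 mm, 44 mm wide (x = -22 to +22 mm in the stand's frame), its widest part at radius 126 mm; aluminium rim 40 mm wide, inner radius 92 mm. Origin at the wheel's centre, same axes as the spokes.
- valve: Valve: rubber foot, short brass stem and red dust cap, up to 13 mm thick and 20 mm long, standing inside the rim, 5 mm behind its middle plane (x = +5 mm in the stand's frame), and pointing at the axle. Origin at its foot on the rim, 92 mm from the axle; its z axis runs along the stem to the cap and points straight up when the job is done.
- valve_tip (a point): End of the red dust cap, 72 mm from the axle; same axes as the valve.
- tin: Bystander: round steel solder tin, 57 mm across, 26 mm high, on the mat. Origin at the centre of its underside.
- tyre_lever: Bystander: orange plastic tyre lever lying on the mat, 120 mm long (its x axis), 17 mm wide, about 11 mm high. Origin on its underside near the middle.
- bottle: Bystander: small white bottle with white cap and blue label, 40 mm across, 100 mm high, standing on the mat. Origin at the centre of its underside.
- screwdriver: Bystander: screwdriver with orange handle lying on the mat, about 160 mm long (its x axis), 30 mm high at most. Origin underneath it, near the middle.
- hub (a point): Centre of the wheel on its axle, in the middle plane of the tyre (stand's frame: 0, 0, 175 mm); axes of the stand, not turning. Hub, radius 24 mm, reaches out to x -22 mm and its axle nut, radius 15 mm, to -30 mm; the dark brake drum behind the spokes, radius 34 mm, spans x +8 to +34 mm.

How it is judged:
By the outcome, as a careful person would: the job done as asked, in the order asked, and still so for the second after the job is handed in, with the robot touching nothing.
It also fails if it takes over 64 s, if anything falls off the work surface, if the arm or the gripper's body presses on something with over 40 N, if the wrist force passes 120 N, or if a joint passes its speed limit or range.

## Robot

A 6-joint arm with a two-finger parallel gripper is mounted at the origin on the work surface. World frame = base frame: x ahead of the robot, y to its left, z up, the work surface at z = 0. Lengths are in mm, angles in rad, forces in N, time in s.
With the tool pointing down it reaches from about 350 to 875 mm from the base axis. Payload 4.2 kg.
Tool frame: the origin (TCP) lies midway between the tips of the shut fingers; the grasp point (between the pads) lies 19 mm behind it; z points along the fingers, y is the line along which they close (so a half turn about z gives the same grasp; the last joint's range is limited). The gripper opens to 87 mm and grips with 3 to 60 N. Pads are 19 mm wide; open, the fingers measure 117 mm over their backs; the gripper's body (75 mm by 190 mm) begins 51 mm behind the grasp point.
Start: joints at [1.43, 0.385, 0.008, 0, -1.194, -0.259], TCP at [243.238, 575.703, 222.55] pointing down, gripper open.
Joint ranges: [-3.14, 3.14], [-1.21, 2.06], [-1.07, 1.41], [-3.16, 2.05], [-2.99, -0.16], [-3.1, 3.1]. Speed limits (rad/s): [2.79, 2.79, 3.14, 3.14, 3.14, 3.14].

## Interface

Orientations are given as a unit quaternion [w, x, y, z].
In Python, from workcell import * gives the robot as it stands.
- The arm moves only by the tool jog_arm, never from a script. Its argument "moves" is a list of rows, each an object with "delta_pos": the shift along the tool's x, y, z in m, a list of three; "angular": the turn, a rotation vector about the tool's x, y, z in degrees, a list of three; "fingers": the closure in counts, from 0 (fully open) to 255 (shut). In form: [{"delta_pos": [dx, dy, dz], "angular": [rx, ry, rz], "fingers": fingers}, ...]. A call has 1 to 10 rows; each row shifts and turns the commanded pose from where the row before left it, along the tool's axes as they then stand; what a row does not reach is not made up. A row lasts 1/12 s, in which the tool goes at most 41.7 mm and 7.16 degrees, less where a joint would pass 70% of its speed; a pose out of reach is approached as far as the arm can. A call with a gripper value outside its range is refused whole. The fingers move at their own pace and stop on an object; "grip_force" is the grip in N (left out, the last holds). Time passes only in rows, so rows that do not move let the fingers close. It gives the time, the measured TCP pose, the force, the opening and the grip force at its end, in the units of the state.
- observe(): the state, without advancing time (a new reading comes with each control period).
- capture(name): name is "scene" or "top" or "wrist"; returns the picture (480x640x3 uint8, red, green, blue); there is no depth.
- get_calibration(name): a dict with "vertical_fov" (degrees; the focal length in pixels is half the picture's height over the tangent of half this angle, whatever the lens; pixels are square), "cx", "cy" (the principal point, pixels), "R" (3x3) and "t" (3): a world point X has camera coordinates R X + t; the wrist camera has in their place "tool_from_camera" (4x4, takes a point from camera to tool coordinates, whose origin is the TCP and whose axes are the flange's). Camera axes: x right, y down, z forward; pixel columns grow to the right and rows downward; lengths in mm; the calibration is good to about 2 mm. The wrist camera is an equidistant fisheye: a pixel r from the principal point sees the ray r / f radians off the axis. A picture is of the moment at which its call begins: read the wrist's pose just before it. get_calibration takes no time and is no camera call.
- close_job(): hands the job in; it is judged then, once.
Trained networks look in the newest picture that a camera, given by its name, has taken for a name from the list of things; names that differ only in an ending like _2 or _b are one class to them, and where a whole thing is asked for, a point or a joint stands for the part that bears it (a point fixed in the world has none). Each returns a list of dicts, best first, with "conf" (0 to 1); they miss things now and then, are a little off and sometimes report something else, mostly with a low value. They report only what shows in the picture. A call takes as long as a camera call.
- spot_in(camera, thing): "location" ([x, y, z] in mm, in world coordinates, good to about 4 mm: the middle of the surface that is visible of it).
The state is a dict: "clock": time; "qpos": joint angles; "joint_velocities": joint speeds; "joint_efforts": joint torques, N m; "tcp_pos": TCP position; "tool_rot": TCP orientation; "contact_force": force on the tool from outside, world axes, zero at the start; "torque": the same for the moment, N m; "finger_gap": finger opening in mm; "gripper_force": force on a finger pad.
Only numpy, scipy, OpenCV 4.12 (cv2) and the standard library are available. Lean on these libraries where they do the work, as an engineer would, in place of code of your own. Each camera call takes 0.05 s, during which the arm holds its last target. There are 200 camera calls.

## Working session

There is one attempt and no reset: what is moved stays moved. The work goes in short steps, Python scripts to look and compute and a tool call to move; the robot and the scene stay as the last step left them, time stands still between calls to the robot, and variables do not carry over. Pictures are saved under pics/ and viewed, at most 10 in all, crops included, and the job is handed in when it is done.

Besides the shell and the picture viewer there is one more tool, called after "Emit:" by a JSON object that holds its "api" and its "payload". jog_arm: Moves the arm, as the interface text tells. Its arguments: {"type":"object","properties":{"moves":{"type":"array"},"grip_force":{"type":"number"}},"required":["moves"]}

```bash
mkdir -p pics
cat > h.py <<'E'
from workcell import *
import numpy as np, cv2
from scipy.spatial.transform import Rotation as Ro
def snap(c,n):
    im=capture(c); cv2.imwrite(f'pics/{n}.png',cv2.cvtColor(im,cv2.COLOR_RGB2BGR)); return im
E
python3 - <<'E'
from h import *
for c in ('scene','top'):
    snap(c,c+'0'); k=get_calibration(c); print(c,k)
    for t in ('stand','wheel','spokes','valve','valve_tip','hub','tyre','tin','tyre_lever','bottle','screwdriver'):
        try: print(t,[(np.round(d['location']).tolist(),round(d['conf'],2)) for d in spot_in(c,t)][:4])
        except Exception as e: print(t,e)
s=observe(); print(s['clock'],s['tool_rot'],s['tcp_pos'])
E
```

```text
scene {'vertical_fov': 49.510337998685365, 'cx': 305.645431313929, 'cy': 234.95443637708982, 'R': array([[ 0.6576497 , -0.75332301, -0.0011475 ],
       [-0.5306529 , -0.46217682, -0.71049284],
       [ 0.53470025,  0.46786433, -0.70370349]]), 't': array([-310.3151833 ,  386.90718629,  743.06635911])}
stand []
wheel [([603.0, -101.0, 200.0], 0.62)]
spokes [([603.0, -102.0, 223.0], 0.68), ([596.0, -101.0, 190.0], 0.61)]
valve [([597.0, -102.0, 206.0], 0.27), ([443.0, -29.0, 10.0], 0.27)]
valve_tip []
hub [([596.0, -101.0, 128.0], 0.92)]
tyre [([603.0, -103.0, 226.0], 0.58)]
tin [([467.0, -198.0, 28.0], 0.73)]
tyre_lever [([440.0, -29.0, 10.0], 0.89), ([471.0, -197.0, 28.0], 0.43), ([647.0, -307.0, 60.0], 0.16)]
bottle [([649.0, -308.0, 59.0], 0.74)]
screwdriver [([569.0, 112.0, 28.0], 0.86)]
top {'vertical_fov': 56.045994167831594, 'cx': 319.8737221747426, 'cy': 234.45955363125253, 'R': array([[ 0.02850287, -0.99959126, -0.00221337],
       [-0.98238559, -0.02760302, -0.18481511],
       [ 0.18467847,  0.00744214, -0.98277082]]), 't': array([ 11.57921117, 565.67065549, 925.82263516])}
stand [([590.0, -76.0, 138.0], 0.82), ([578.0, 119.0, 24.0], 0.66)]
wheel [([600.0, -79.0, 265.0], 0.96), ([599.0, -101.0, 172.0], 0.48)]
spokes [([601.0, -99.0, 173.0], 0.76)]
valve [([601.0, -73.0, 282.0], 0.24)]
valve_tip [([480.0, -195.0, 30.0], 0.56)]
hub [([589.0, -78.0, 135.0], 0.77)]
tyre [([606.0, -75.0, 285.0], 0.92), ([590.0, -78.0, 133.0], 0.66)]
tin [([480.0, -193.0, 30.0], 0.96), ([578.0, 117.0, 24.0], 0.61)]
tyre_lever [([443.0, -26.0, 7.0], 0.65)]
bottle [([661.0, -296.0, 65.0], 0.91)]
screwdriver [([578.0, 120.0, 26.0], 0.81)]
1.2 [-1.65581653e-05  9.80087421e-01 -1.98566481e-01  9.48116199e-06] [243.2548796  575.70907183 222.56260694]
```

View pics/scene0.png

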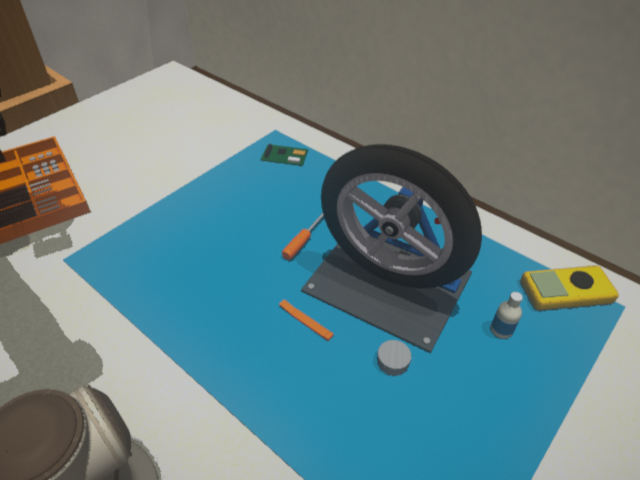

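View pics/top0.png

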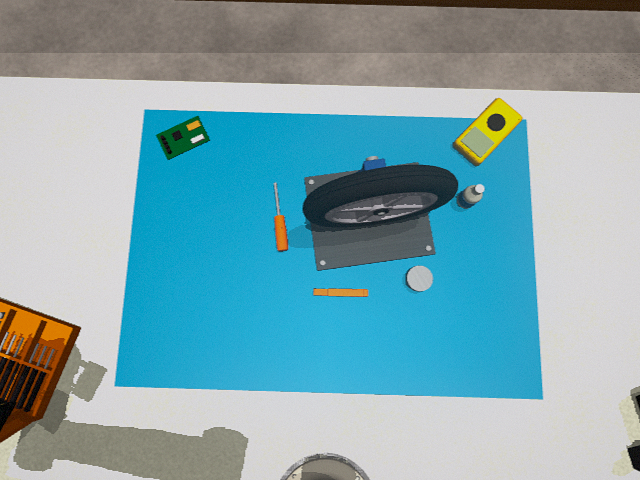

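```bash
cat >> h.py <<'E'
def proj(c,P):
    k=get_calibration(c); f=240/np.tan(np.radians(k['vertical_fov']/2)); X=np.atleast_2d(P)@k['R'].T+k['t']
    return np.c_[k['cx'],k['cy']]+f*X[:,:2]/X[:,2:]
def S2W(p,P):
    c,s=np.cos(p[2]),np.sin(p[2]); P=np.atleast_2d(P)
    return P@np.array([[c,s,0],[-s,c,0],[0,0,1]])+[p[0],p[1],0]
def W(r,th,x=0):  # wheel point at angle th from bottom toward +y
    return np.c_[np.full(np.shape(th),x),r*np.sin(th),175-r*np.cos(th)]
E
python3 - <<'E'
from h import *
from scipy.optimize import least_squares
C=[[-100,135,8],[-100,-135,8],[120,135,8]]
obs={'top':[[319,269.5],[434.5,254],[304,177]],'scene':[[302.5,289.5],[431,350.5]]}
g=lambda p:np.concatenate([(proj(c,S2W(p,C[:len(o)]))-o).ravel() for c,o in obs.items()])
r=least_squares(g,[610,-90,.1]); p=r.x; print(p,np.round(r.fun,1)); np.save('p.npy',p)
im=cv2.imread('pics/scene0.png'); S=5;x0,y0=310,135
cr=cv2.resize(im[y0:y0+120+40,x0:x0+180],None,fx=4,fy=4,interpolation=cv2.INTER_CUBIC)[:600]
cv2.imwrite('pics/c1n.png',cr)
for r_,x in ((148,0),(92,-20),(24,-22)):
    q=(proj('scene',S2W(p,W(r_,np.linspace(0,6.283,60),x)))-[x0,y0]+.5)*4
    cv2.polylines(cr,[q.astype(int).reshape(-1,1,2)],True,(0,255,0),1)
for d in range(0,360,30):
    q=(proj('scene',S2W(p,W(82,np.radians([d]),5)))[0]-[x0,y0])*4
    cv2.putText(cr,str(d),tuple(int(v) for v in q),0,.4,(0,255,255),1)
cv2.imwrite('pics/c1.png',cr)
E
```

```text
[ 6.14277696e+02 -8.54598569e+01  1.69994591e-01] [-1.4  0.3  1.8 -1.1  0.4 -0.5 -1.6 -0.5  0.4  0.6]
```

View pics/c1.png

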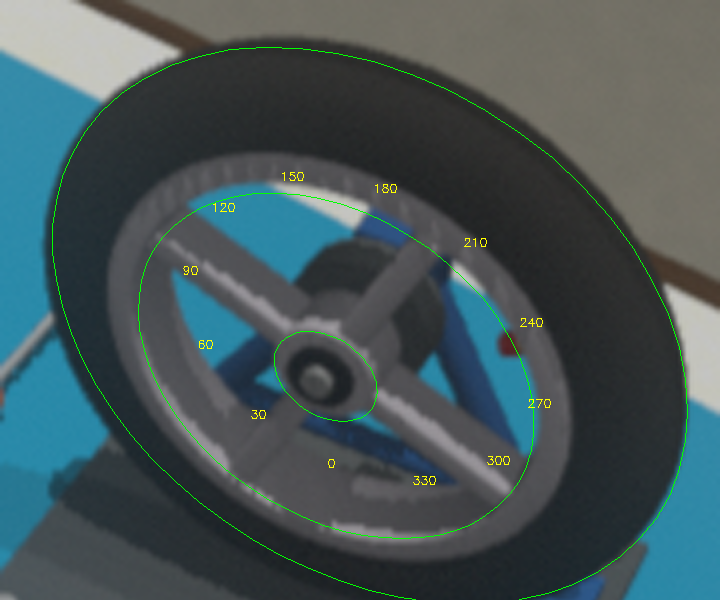

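The model overlay fits: the stand is at about (614, -85), yaw 0.17. The red valve cap is at crop (508,343), about 245° on the wheel, and the spokes are at about 20, 110, 200 and 290°. The wheel needs about +115°, so I'll push the upper spokes to the right and down with shut fingertips. I start by coming in front of the wheel.

Emit:
{"api": "jog_arm", "payload": {"moves": [{"delta_pos":[0.028,0.028,-0.008],"angular":[0,0,0],"fingers":255},{"delta_pos":[0.028,0.028,-0.008],"angular":[0,0,0],"fingers":255},{"delta_pos":[0.028,0.028,-0.008],"angular":[0,0,0],"fingers":255},{"delta_pos":[0.028,0.028,-0.008],"angular":[0,0,0],"fingers":255},{"delta_pos":[0.028,0.028,-0.008],"angular":[0,0,0],"fingers":255},{"delta_pos":[0.028,0.028,-0.008],"angular":[0,0,0],"fingers":255},{"delta_pos":[0.028,0.028,-0.008],"angular":[0,0,0],"fingers":255},{"delta_pos":[0.028,0.028,-0.008],"angular":[0,0,0],"fingers":255},{"delta_pos":[0.028,0.028,-0.008],"angular":[0,0,0],"fingers":255},{"delta_pos":[0.028,0.028,-0.008],"angular":[0,0,0],"fingers":255}]}}

```text
clock: 2.03
tcp_pos: [392.3, 206.9, 303.4]
tool_rot: [-0.0, 0.98, -0.198, 0.0]
contact_force: [1.7, 0.7, 0.3]
finger_gap: 28.3
gripper_force: 0.0
```

Emit:
{"api": "jog_arm", "payload": {"moves": [{"delta_pos":[0,0,0],"angular":[0,0,-6.5],"fingers":255},{"delta_pos":[0,0,0],"angular":[0,0,-6.5],"fingers":255},{"delta_pos":[0,0,0],"angular":[0,0,-6.5],"fingers":255},{"delta_pos":[0,0,0],"angular":[0,0,-6.5],"fingers":255},{"delta_pos":[0,0,0],"angular":[0,0,-6.5],"fingers":255},{"delta_pos":[0,0,0],"angular":[0,6,0],"fingers":255},{"delta_pos":[0,0,0],"angular":[0,6,0],"fingers":255},{"delta_pos":[0,0,0],"angular":[0,6,0],"fingers":255},{"delta_pos":[0,0,0],"angular":[0,6,0],"fingers":255},{"delta_pos":[0,0,0],"angular":[0,6,0],"fingers":255}]}}

```text
clock: 2.87
tcp_pos: [391.7, 209.8, 303.7]
tool_rot: [-0.024, 0.962, 0.081, 0.261]
contact_force: [1.2, -0.4, 0.7]
finger_gap: -0.1
gripper_force: 0.0
```

Run:
```python
from h import *
s=observe(); print(s['clock'],np.round(s['qpos'],3),np.round(s['tcp_pos'],1)); q=s['tool_rot']; R=Ro.from_quat(np.r_[q[1:],q[0]]).as_matrix(); print(R.round(3)); print(np.round(get_calibration('wrist')['tool_from_camera'],2)); print(s['contact_force'])
```

```text
2.8667 [ 1.103 -0.245 -0.79   0.608 -0.787  0.251] [391.7 209.8 303.7]
[[ 0.851  0.169  0.497]
 [ 0.144 -0.986  0.088]
 [ 0.505 -0.004 -0.863]]
[[   0.     -0.97   -0.24   66.96]
 [   1.      0.      0.     -0.8 ]
 [  -0.     -0.24    0.97 -162.48]
 [   0.      0.      0.      1.  ]]
[ 1.24741098 -0.44633278  0.68228693]
```

Emit:
{"api": "jog_arm", "payload": {"moves": [{"delta_pos":[0.009,0.034,0.005],"angular":[0,0,0],"fingers":255},{"delta_pos":[0.009,0.034,0.005],"angular":[0,0,0],"fingers":255},{"delta_pos":[0.009,0.034,0.005],"angular":[0,0,0],"fingers":255},{"delta_pos":[0.009,0.034,0.005],"angular":[0,0,0],"fingers":255},{"delta_pos":[0.009,0.034,0.005],"angular":[0,0,0],"fingers":255},{"delta_pos":[0.009,0.034,0.005],"angular":[0,0,0],"fingers":255},{"delta_pos":[0,0,0],"angular":[0,6,0],"fingers":255},{"delta_pos":[0,0,0],"angular":[0,6,0],"fingers":255},{"delta_pos":[0,0,0],"angular":[0,6,0],"fingers":255},{"delta_pos":[0,0,0],"angular":[0,6,0],"fingers":255}]}}

```text
clock: 3.7
tcp_pos: [465.7, 12.4, 323.2]
tool_rot: [-0.02, 0.917, 0.069, 0.392]
contact_force: [0.8, -1.1, 2.3]
finger_gap: 0.2
gripper_force: 0.0
```

```bash
cat >> h.py <<'E'
def st():
    s=observe(); q=s['tool_rot']; R=Ro.from_quat(np.r_[q[1:],q[0]]).as_matrix(); print(s['clock'],np.round(s['qpos'],3),np.round(s['tcp_pos'],1),'F',np.round(s['contact_force'],1)); return s,R
E
python3 - <<'E'
from h import *
s,R=st(); print(R.round(3))
E
```

```text
3.7 [ 0.328 -0.33  -0.998  0.945 -0.18   0.517] [465.7  12.4 323.2] F [ 0.8 -1.1  2.3]
[[ 0.683  0.142  0.716]
 [ 0.111 -0.99   0.09 ]
 [ 0.722  0.018 -0.692]]
```

```bash
cat >> h.py <<'E'
r_=lambda a,t:Ro.from_euler(a,t).as_matrix()
def fk(q,k,s4=1,s6=1):
    h,L2,a3,L3,d,T=k
    R1=r_('z',q[0]); R2=R1@r_('y',q[1]); R3=R2@r_('y',-q[2]); R4=R3@r_('x',s4*q[3]); R5=R4@r_('y',-q[4]); R6=R5@r_('x',s6*q[5])
    p=[0,0,h]+R2@[0,0,L2]+R3@[L3,0,a3]+R5@[T,d,0]
    return p,R6
E
python3 - <<'E'
from h import *
from scipy.optimize import least_squares
s,R=st()
qs=[[1.43,.385,.008,0,-1.194,-.259],[1.103,-.245,-.79,.608,-.787,.251],s['qpos']]
ps=np.array([[243.238,575.703,222.55],[391.7,209.8,303.7],s['tcp_pos']])
Rs=[Ro.from_quat([.980087,-.198566,0,0]).as_matrix(),np.array([[.851,.169,.497],[.144,-.986,.088],[.505,-.004,-.863]]),R]
for s4 in (1,-1):
  for s6 in (1,-1):
    Q=[fk(q,[0]*6,s4,s6)[1].T@Rt for q,Rt in zip(qs,Rs)]
    print(s4,s6,[np.degrees(Ro.from_matrix(Q[0].T@Qi).magnitude()).round(1) for Qi in Q])
    r=least_squares(lambda k:np.concatenate([fk(q,k,s4,s6)[0]-p for q,p in zip(qs,ps)]),[250,400,0,400,-150,300]); print(r.x.round(1),r.fun.round(1)); print(Q[0].round(2).tolist())
E
```

```text
3.7 [ 0.328 -0.33  -0.998  0.945 -0.18   0.517] [465.7  12.4 323.2] F [ 0.8 -1.1  2.3]
1 1 [np.float64(0.0), np.float64(117.4), np.float64(163.8)]
[-1643.5   746.1  1448.2  -239.5  -181.8    85.8] [  19.7  -16.4  174.4 -137.5   39.4  -23.6  -21.5   39.2 -150.8]
[[0.0, 0.0, 1.0], [-0.87, 0.5, -0.0], [-0.5, -0.87, 0.0]]
1 -1 [np.float64(0.0), np.float64(69.7), np.float64(108.3)]
[-1643.5   746.1  1448.2  -239.5  -181.8    85.8] [  19.7  -16.4  174.4 -137.5   39.4  -23.6  -21.5   39.2 -150.8]
[[0.0, 0.0, 1.0], [-1.0, -0.0, 0.0], [0.0, -1.0, 0.0]]
-1 1 [np.float64(0.0), np.float64(58.5), np.float64(88.9)]
[ 1.606e+02  5.641e+02  2.000e-01  4.219e+02 -1.600e+02  3.056e+02] [ 0.   0.   0.  -0.  -0.  -0.1  0.  -0.   0. ]
[[0.0, 0.0, 1.0], [-0.87, 0.5, -0.0], [-0.5, -0.87, 0.0]]
-1 -1 [np.float64(0.0), np.float64(0.0), np.float64(0.0)]
[ 1.606e+02  5.641e+02  2.000e-01  4.219e+02 -1.600e+02  3.056e+02] [ 0.   0.   0.  -0.  -0.  -0.1  0.  -0.   0. ]
[[0.0, 0.0, 1.0], [-1.0, -0.0, 0.0], [0.0, -1.0, 0.0]]
```

```bash
cat >> h.py <<'E'
K=[160.6,564.1,.2,421.9,-160,305.6]; Q0=np.array([[0,0,1],[-1,0,0],[0,-1,0]])
LO=np.array([-3.14,-1.21,-1.07,-3.16,-2.99,-3.1])+.03; HI=np.array([3.14,2.06,1.41,2.05,-.16,3.1])-.03
def FK(q): p,R=fk(q,K,-1,-1); return p,R@Q0
def tool(p,pitch,yaw,roll): # stand-relative; z fwd, pitch down deg, yaw deg left
    z=r_('z',p[2]+np.radians(yaw))@r_('y',np.radians(pitch))
    return z@np.array([[0,0,1],[0,-1,0],[1,0,0]])@r_('z',np.radians(roll))
from scipy.optimize import least_squares
def ik(P,R,q0):
    f=lambda q:np.r_[(FK(q)[0]-P)/100,Ro.from_matrix(FK(q)[1].T@R).as_rotvec()]
    r=least_squares(f,np.clip(q0,LO+1e-3,HI-1e-3),bounds=(LO,HI)); return r.x,np.abs(r.fun).max()
E
python3 - <<'E'
from h import *
p=np.load('p.npy'); rng=np.random.default_rng(0)
P=S2W(p,W(60,np.radians([200.]),-10))[0]
for pitch in (0,15,30,40):
  for yaw in (-40,-20,0,20,40):
    for roll in (0,90,-90,180):
      sols=[]
      for _ in range(12):
        q,e=ik(P,tool(p,pitch,yaw,roll),rng.uniform(LO,HI))
        if e<1e-3 and not any(np.allclose(q,x,atol=.05) for x in sols): sols.append(q)
      for q in sols: print(pitch,yaw,roll,q.round(2))
E
```

```text
0 -20 0 [-0.64  0.49 -0.88 -2.67 -1.39 -1.66]
0 -20 90 [-0.64  0.49 -0.88 -2.67 -1.39  3.05]
0 -20 -90 [-0.64  0.49 -0.88 -2.67 -1.39 -0.09]
0 -20 180 [-0.64  0.49 -0.88 -2.67 -1.39  1.48]
0 0 0 [-0.74  0.46 -0.62 -2.17 -1.28 -1.97]
0 0 90 [-0.74  0.46 -0.62 -2.17 -1.28  2.74]
0 0 -90 [-0.74  0.46 -0.62 -2.17 -1.28 -0.4 ]
0 0 180 [-0.74  0.46 -0.62 -2.17 -1.28  1.17]
0 20 0 [-0.74  0.51 -0.36 -1.81 -1.37 -2.25]
0 20 90 [-0.74  0.51 -0.36 -1.81 -1.37  2.46]
0 20 -90 [-0.74  0.51 -0.36 -1.81 -1.37 -0.68]
0 20 180 [-0.74  0.51 -0.36 -1.81 -1.37  0.89]
0 40 0 [-0.69  0.6  -0.11 -1.58 -1.56 -2.43]
0 40 90 [-0.69  0.6  -0.11 -1.58 -1.56  2.28]
0 40 -90 [-0.69  0.6  -0.11 -1.58 -1.56 -0.86]
0 40 180 [-0.69  0.6  -0.11 -1.58 -1.56  0.71]
15 -20 0 [-0.6   0.23 -0.74 -2.55 -0.78 -1.9 ]
15 -20 90 [-0.6   0.23 -0.74 -2.55 -0.78  2.81]
15 -20 -90 [-0.6   0.23 -0.74 -2.55 -0.78 -0.33]
15 -20 180 [-0.6   0.23 -0.74 -2.55 -0.78  1.24]
15 0 0 [-0.63  0.25 -0.5  -1.94 -0.84 -2.35]
15 0 90 [-0.63  0.25 -0.5  -1.94 -0.84  2.36]
15 0 -90 [-0.63  0.25 -0.5  -1.94 -0.84 -0.78]
15 0 180 [-0.63  0.25 -0.5  -
[... 728 characters left out ...]
40 0 [-0.49  0.37 -0.04 -1.14 -1.2  -2.87]
30 40 90 [-0.49  0.37 -0.04 -1.14 -1.2   1.85]
30 40 -90 [-0.49  0.37 -0.04 -1.14 -1.2  -1.3 ]
40 0 0 [-0.07  0.12 -0.38 -0.71 -0.28  2.42]
40 0 90 [-0.07  0.12 -0.38 -0.71 -0.28  0.85]
40 0 -90 [-0.07  0.12 -0.38 -0.71 -0.28 -2.3 ]
40 0 180 [-0.07  0.12 -0.38 -0.71 -0.28 -0.72]
40 20 0 [-0.31  0.21 -0.19 -0.96 -0.75  2.99]
40 20 90 [-0.31  0.21 -0.19 -0.96 -0.75  1.42]
40 20 -90 [-0.31  0.21 -0.19 -0.96 -0.75 -1.72]
40 20 180 [-0.31  0.21 -0.19 -0.96 -0.75 -0.15]
40 40 0 [-0.39  0.32 -0.03 -0.95 -1.11 -3.06]
40 40 90 [-0.39  0.32 -0.03 -0.95 -1.11  1.66]
40 40 -90 [-0.39  0.32 -0.03 -0.95 -1.11 -1.49]
40 40 180 [-0.39  0.32 -0.03 -0.95 -1.11  0.09]
```

Run:
```python
from h import *
p=np.load('p.npy'); s,R=st(); q0=np.array(s['qpos'])
A=S2W(p,W(60,np.radians([160.]),-110))[0]; B=S2W(p,W(60,np.radians([160.]),-8))[0]; C=S2W(p,W(60,np.radians([280.]),-8))[0]
q=np.array([-.63,.25,-.5,-1.94,-.84,.79])
for n,X in zip('BAC',(B,A,C)):
    x,e=ik(X,tool(p,15,0,180),q); print(n,X.round(),x.round(2),e)
    if n=='A': qa=x
qm=q0*.5+qa*.5; qm[4]=-.9; qm[1]=-.2
def rows(qs,n):
    out=[];
    for a,b,m in zip(qs,qs[1:],n):
        for i in range(m):
            u,v=a+(b-a)*i/m,a+(b-a)*(i+1)/m
            P0,R0=FK(u);P1,R1=FK(v); P1s=(r_('z',-p[2])@(P1-[p[0],p[1],0]))
            out.append((*(R0.T@(P1-P0)/1000).round(3).tolist(),*np.degrees(Ro.from_matrix(R0.T@R1).as_rotvec()).round(1).tolist(),'|',*P1.round().tolist(),'bk',*(P1-R1[:,2]*200).round().tolist(),'st',P1s.round()[0],np.abs(v-u).max().round(2)))
    return out
for r in rows([q0,qm,qa],[16,16]): print(*r)
```

```text
3.7 [ 0.328 -0.33  -0.998  0.945 -0.18   0.517] [465.7  12.4 323.2] F [ 0.8 -1.1  2.3]
B [603. -67. 231.] [-0.57  0.23 -0.56 -2.03 -0.81  0.85] 5.262447707922766e-12
A [502. -84. 231.] [-0.76  0.11 -0.69 -1.87 -0.94  0.82] 3.95857568946667e-12
C [ 616. -145.  165.] [-0.72  0.44 -0.5  -2.   -0.96  0.98] 1.1368683772161603e-15
-0.016 0.035 0.002 -3.1 -2.1 5.8 | 461.0 -24.0 311.0 bk 322.0 -31.0 454.0 st -141.0 0.09
-0.017 0.034 0.003 -2.9 -2.2 5.8 | 452.0 -57.0 296.0 bk 319.0 -54.0 446.0 st -155.0 0.09
-0.017 0.032 0.003 -2.7 -2.4 5.8 | 439.0 -88.0 281.0 bk 313.0 -77.0 436.0 st -173.0 0.09
-0.018 0.03 0.004 -2.5 -2.5 5.8 | 422.0 -114.0 265.0 bk 305.0 -97.0 426.0 st -194.0 0.09
-0.018 0.028 0.004 -2.2 -2.7 5.8 | 403.0 -136.0 248.0 bk 296.0 -115.0 415.0 st -217.0 0.09
-0.019 0.026 0.005 -2.0 -2.8 5.7 | 381.0 -154.0 230.0 bk 284.0 -131.0 404.0 st -241.0 0.09
-0.019 0.024 0.005 -1.7 -3.0 5.7 | 358.0 -167.0 213.0 bk 272.0 -144.0 392.0 st -266.0 0.09
-0.02 0.022 0.005 -1.4 -3.1 5.6 | 334.0 -174.0 197.0 bk 258.0 -154.0 380.0 st -291.0 0.09
-0.02 0.02 0.006 -1.2 -3.3 5.5 | 310.0 -177.0 181.0 bk
[... 1385 characters left out ...]
 -0.02 0.008 3.7 -2.6 4.1 | 336.0 18.0 149.0 bk 212.0 -86.0 266.0 st -257.0 0.09
-0.013 -0.022 0.008 3.9 -2.5 4.0 | 361.0 15.0 159.0 bk 225.0 -84.0 267.0 st -233.0 0.09
-0.013 -0.023 0.008 4.0 -2.5 3.9 | 386.0 8.0 170.0 bk 238.0 -84.0 268.0 st -209.0 0.09
-0.014 -0.025 0.008 4.1 -2.5 3.8 | 411.0 -2.0 181.0 bk 252.0 -86.0 270.0 st -186.0 0.09
-0.014 -0.027 0.008 4.3 -2.5 3.7 | 436.0 -17.0 193.0 bk 267.0 -90.0 272.0 st -165.0 0.09
-0.014 -0.028 0.008 4.4 -2.5 3.6 | 459.0 -35.0 206.0 bk 282.0 -97.0 275.0 st -144.0 0.09
-0.015 -0.03 0.009 4.5 -2.5 3.5 | 482.0 -58.0 218.0 bk 297.0 -105.0 279.0 st -126.0 0.09
-0.015 -0.031 0.009 4.6 -2.5 3.4 | 502.0 -84.0 231.0 bk 312.0 -117.0 283.0 st -110.0 0.09
```

```bash
python3 - <<'E'
from h import *
p=np.load('p.npy'); s,R=st(); q0=np.array(s['qpos'])
A=S2W(p,W(60,np.radians([160.]),-110))[0]
qa,e=ik(A,tool(p,15,0,180),[-.76,.11,-.69,-1.87,-.94,.82])
for j2,j3,j5 in ((.05,-.6,-.9),(.1,-.5,-.8),(-.05,-.85,-.7),(.15,-.6,-.7),(.1,-.7,-.8)):
    qm=q0*.5+qa*.5; qm[[1,2,4]]=j2,j3,j5
    qs=np.array([q0+(qm-q0)*i/10 for i in range(10)]+[qm+(qa-qm)*i/10 for i in range(11)])
    F=[FK(x) for x in qs]; X=np.array([f[0] for f in F]); 
    D=[(*(F[i][1].T@(X[i+1]-X[i])/1000).round(3).tolist(),*(np.degrees(Ro.from_matrix(F[i][1].T@F[i+1][1]).as_rotvec())*2).round()/2) for i in range(20)]
    print(j2,j3,j5,X[:,2].min().round(),np.hypot(X[:,0],X[:,1]).min().round(), (r_('z',-p[2])@(X-[p[0],p[1],0]).T)[0].max().round(),np.linalg.norm([d[3:] for d in D],axis=1).max().round(1),np.linalg.norm([d[:3] for d in D],axis=1).max().round(3))
    open(f'd_{j2}_{j3}','w').write('\n'.join(' '.join(f'{v:g}' for v in d)+' | %d %d %d'%tuple(x) for d,x in zip(D,X[1:])))
E
cat d_0.15_-0.6
```

```text
3.7 [ 0.328 -0.33  -0.998  0.945 -0.18   0.517] [465.7  12.4 323.2] F [ 0.8 -1.1  2.3]
0.05 -0.6 -0.9 118.0 332.0 -110.0 11.3 0.056
0.1 -0.5 -0.8 126.0 394.0 -110.0 10.9 0.052
-0.05 -0.85 -0.7 78.0 250.0 -110.0 10.5 0.057
0.15 -0.6 -0.7 84.0 366.0 -110.0 10.5 0.052
0.1 -0.7 -0.8 78.0 300.0 -110.0 10.8 0.057
-0.014 0.048 0.014 -4 -3.5 9 | 472 -35 304
-0.015 0.044 0.015 -3.5 -3.5 9 | 471 -78 281
-0.015 0.04 0.016 -3 -3.5 9 | 462 -114 255
-0.015 0.035 0.017 -3 -4 9 | 448 -142 228
-0.015 0.03 0.017 -2.5 -4 9 | 431 -162 200
-0.015 0.025 0.018 -1.5 -4.5 9 | 413 -172 173
-0.015 0.019 0.018 -1 -4.5 9 | 397 -174 148
-0.015 0.014 0.018 -0.5 -4.5 9 | 383 -167 125
-0.015 0.007 0.018 0 -5 9 | 375 -155 105
-0.015 0.001 0.017 1 -5 8.5 | 374 -137 90
-0.021 0.012 0.007 3 -4.5 8 | 361 -116 84
-0.021 0.007 0.006 3.5 -4.5 8 | 356 -94 84
-0.021 0.002 0.005 4 -4.5 8 | 358 -72 88
-0.022 -0.004 0.005 4 -4.5 7.5 | 367 -54 96
-0.023 -0.009 0.004 4.5 -4.5 7 | 383 -40 110
-0.024 -0.014 0.003 5 -4.5 7 | 404 -32 127
-0.025 -0.02 0.003 5.5 -5 6.5 | 428 -32 148
-0.027 -0.024 0.003 6 -5 6 | 453 -40 173
-0.029 -0.029 0.003 6.5 -5 5.5 | 479 -57 201
-0.031 -0.033 0.003 6.5 -5 5 | 502 -83 231
```

Run:
```python
from h import *
p=np.load('p.npy'); s,R=st(); q0=np.array(s['qpos'])
for roll,g in ((90,2.39),(180,.82)):
  for ang,x in ((160,-110),(160,-8),(280,-8)):
    q,e=ik(S2W(p,W(60,np.radians([ang]),x))[0],tool(p,15,0,roll),[-.76,.11,-.69,-1.87,-.94,g]); print(q.round(2),e<1e-3)
    if x==-110 : qa=q
  qm=q0*.5+qa*.5; qm[[1,2,4]]=.1,-.5,-.8
  n=12
  qs=np.array([q0+(qm-q0)*i/n for i in range(n)]+[qm+(qa-qm)*i/n for i in range(n+1)])
  F=[FK(x) for x in qs]; X=np.array([f[0] for f in F]); 
  print(roll,X[:,2].min())
  for i in range(2*n): 
    w=np.degrees(Ro.from_matrix(F[i][1].T@F[i+1][1]).as_rotvec())
    print((F[i][1].T@(X[i+1]-X[i])/1000).round(3),(2*w).round()/2,np.linalg.norm(w).round(1),X[i+1].round(),(X[i+1]-200*F[i+1][1][:,2]).round())
  break
```

```text
3.7 [ 0.328 -0.33  -0.998  0.945 -0.18   0.517] [465.7  12.4 323.2] F [ 0.8 -1.1  2.3]
[-0.76  0.11 -0.69 -1.87 -0.94  2.39] True
[-0.57  0.23 -0.56 -2.03 -0.81  2.42] True
[-0.72  0.44 -0.5  -2.   -0.96  2.55] True
90 125.33614196282645
[-0.006  0.042  0.009] [-3.5 -2.5  4. ] 5.9 [474. -29. 313.] [335. -34. 458.]
[-0.009  0.038  0.01 ] [-3. -3.  4.] 5.8 [476. -67. 301.] [344. -61. 451.]
[-0.012  0.033  0.01 ] [-2.5 -3.   4. ] 5.7 [ 472. -101.  285.] [350. -87. 443.]
[-0.014  0.029  0.011] [-2.  -3.5  4. ] 5.6 [ 465. -128.  268.] [ 353. -110.  433.]
[-0.015  0.024  0.012] [-1.  -3.5  4. ] 5.5 [ 454. -150.  249.] [ 354. -130.  421.]
[-0.016  0.018  0.012] [-0.5 -3.5  4. ] 5.4 [ 442. -165.  230.] [ 353. -147.  408.]
[-0.016  0.013  0.012] [ 0.5 -3.5  4. ] 5.3 [ 430. -173.  210.] [ 352. -161.  394.]
[-0.015  0.008  0.012] [ 1.  -3.5  3.5] 5.3 [ 419. -175.  192.] [ 350. -172.  380.]
[-0.014  0.002  0.012] [ 2.  -3.5  3.5] 5.3 [ 411. -171.  176.] [ 349. -180.  366.]
[-0.012 -0.003  0.012] [ 2.5 -3.   3. ] 5.3 [ 406. -163.  162.] [ 349. -185.  352.]
[-0.009 -0.007  0.012] [ 3.5 -3.   3. ] 
[... 375 characters left out ...]
-0.01  -0.011  0.007] [4.5 1.  2.5] 5.5 [389. -66. 127.] [ 298. -158.  279.]
[-0.006 -0.014  0.006] [5.  1.5 2.5] 5.6 [395. -52. 131.] [ 291. -148.  272.]
[-0.002 -0.016  0.005] [5.  2.  2.5] 5.8 [405. -41. 139.] [ 287. -138.  268.]
[ 0.002 -0.017  0.004] [4.5 3.  2. ] 5.9 [418. -35. 150.] [ 286. -129.  266.]
[ 0.007 -0.019  0.004] [4.5 3.5 2. ] 6.1 [434. -33. 163.] [ 287. -121.  266.]
[ 0.011 -0.02   0.003] [4.5 4.  1.5] 6.3 [451. -37. 178.] [ 291. -116.  268.]
[ 0.016 -0.021  0.003] [4.5 4.5 1.5] 6.4 [469. -47. 194.] [ 297. -113.  272.]
[ 0.02  -0.021  0.003] [4.  5.  1.5] 6.6 [487. -62. 212.] [ 304. -113.  277.]
[ 0.025 -0.021  0.003] [4.  5.5 1. ] 6.8 [502. -84. 231.] [ 312. -117.  283.]
```

Every row is within the limits, so I'll send them in three calls.

Emit:
{"api": "jog_arm", "payload": {"moves": [{"delta_pos":[-0.006,0.041,0.009],"angular":[-3.5,-2.5,4],"fingers":255},{"delta_pos":[-0.009,0.038,0.01],"angular":[-3,-3,4],"fingers":255},{"delta_pos":[-0.012,0.033,0.01],"angular":[-2.5,-3,4],"fingers":255},{"delta_pos":[-0.014,0.029,0.011],"angular":[-2,-3.5,4],"fingers":255},{"delta_pos":[-0.015,0.024,0.012],"angular":[-1,-3.5,4],"fingers":255},{"delta_pos":[-0.016,0.018,0.012],"angular":[-0.5,-3.5,4],"fingers":255},{"delta_pos":[-0.016,0.013,0.012],"angular":[0.5,-3.5,4],"fingers":255},{"delta_pos":[-0.015,0.008,0.012],"angular":[1,-3.5,3.5],"fingers":255}]}}

```text
clock: 4.37
tcp_pos: [419.6, -173.7, 194.3]
tool_rot: [-0.035, 0.957, -0.227, 0.178]
contact_force: [-0.1, -1.5, 0.2]
finger_gap: 0.7
gripper_force: 0.0
```

Emit:
{"api": "jog_arm", "payload": {"moves": [{"delta_pos":[-0.014,0.002,0.012],"angular":[2,-3.5,3.5],"fingers":255},{"delta_pos":[-0.012,-0.003,0.012],"angular":[2.5,-3,3],"fingers":255},{"delta_pos":[-0.009,-0.007,0.012],"angular":[3.5,-3,3],"fingers":255},{"delta_pos":[-0.006,-0.012,0.011],"angular":[4,-2.5,2.5],"fingers":255},{"delta_pos":[-0.021,-0.003,0.01],"angular":[4.5,-1,3],"fingers":255},{"delta_pos":[-0.017,-0.006,0.009],"angular":[4.5,0,3],"fingers":255},{"delta_pos":[-0.014,-0.009,0.008],"angular":[4.5,0.5,2.5],"fingers":255},{"delta_pos":[-0.01,-0.011,0.007],"angular":[4.5,1,2.5],"fingers":255}]}}

```text
clock: 5.03
tcp_pos: [391.3, -62.8, 129.1]
tool_rot: [-0.325, 0.858, -0.374, 0.132]
contact_force: [-1.0, 0.2, -0.1]
finger_gap: 0.6
gripper_force: 0.0
```

Run:
```python
from h import *
p=np.load('p.npy'); s,R=st(); q0=np.array(s['qpos'])
qa,e=ik(S2W(p,W(60,np.radians([160]),-110))[0],tool(p,15,0,90),[-.76,.11,-.69,-1.87,-.94,2.39])
print(qa.round(2))
n=9; F=[FK(q0+(qa-q0)*i/n) for i in range(n+1)]
for i in range(n):
    w=np.degrees(Ro.from_matrix(F[i][1].T@F[i+1][1]).as_rotvec())
    print((F[i][1].T@(F[i+1][0]-F[i][0])/1000).round(3),(2*w).round()/2,np.linalg.norm(w).round(1),F[i+1][0].round())
```

```text
5.0333 [-0.395  0.098 -0.568 -0.95  -0.839  1.782] [391.3 -62.8 129.1] F [-1.   0.2 -0.1]
[-0.76  0.11 -0.69 -1.87 -0.94  2.39]
[-0.005 -0.012  0.005] [4.  1.5 2.5] 4.9 [396. -51. 133.]
[-0.002 -0.013  0.004] [4. 2. 2.] 5.0 [404. -42. 139.]
[ 0.001 -0.015  0.004] [4.  2.5 2. ] 5.1 [415. -35. 148.]
[ 0.005 -0.016  0.003] [4. 3. 2.] 5.3 [428. -33. 158.]
[ 0.008 -0.017  0.003] [4.  3.5 1.5] 5.4 [443. -34. 170.]
[ 0.012 -0.018  0.003] [4.  3.5 1.5] 5.5 [458. -40. 184.]
[ 0.015 -0.018  0.003] [3.5 4.  1.5] 5.7 [474. -50. 199.]
[ 0.019 -0.018  0.003] [3.5 4.5 1. ] 5.8 [489. -64. 215.]
[ 0.022 -0.019  0.003] [3.5 5.  1. ] 6.0 [502. -84. 231.]
```

Emit:
{"api": "jog_arm", "payload": {"moves": [{"delta_pos":[-0.005,-0.012,0.005],"angular":[4,1.5,2.5],"fingers":255},{"delta_pos":[-0.002,-0.013,0.004],"angular":[4,2,2],"fingers":255},{"delta_pos":[0.001,-0.015,0.004],"angular":[4,2.5,2],"fingers":255},{"delta_pos":[0.005,-0.016,0.003],"angular":[4,3,2],"fingers":255},{"delta_pos":[0.008,-0.017,0.003],"angular":[4,3.5,1.5],"fingers":255},{"delta_pos":[0.012,-0.018,0.003],"angular":[4,3.5,1.5],"fingers":255},{"delta_pos":[0.015,-0.018,0.003],"angular":[3.5,4,1.5],"fingers":255},{"delta_pos":[0.019,-0.018,0.003],"angular":[3.5,4.5,1],"fingers":255},{"delta_pos":[0.022,-0.019,0.003],"angular":[3.5,5,1],"fingers":255}]}}

```text
clock: 5.78
tcp_pos: [504.6, -84.2, 233.7]
tool_rot: [-0.461, 0.606, -0.51, 0.399]
contact_force: [0.2, 0.8, 0.2]
finger_gap: 0.1
gripper_force: 0.0
```

```bash
cat >> h.py <<'E'
def stand_st():
    p=np.load('p.npy'); s,R=st(); x=r_('z',-p[2])@(np.array(s['tcp_pos'])-[p[0],p[1],0]); y,z=x[1],x[2]-175
    print('stand tcp',x.round(1),'r %.1f ang %.1f'%(np.hypot(y,z),np.degrees(np.arctan2(y,-z))%360)); return s,R,p,x
def toolstep(X): # stand-frame target list -> tool deltas with current orientation
    s,R,p,x=stand_st(); X=np.vstack([x,X])
    d=S2W(p,X); print((np.diff(d,axis=0)@R/1000).round(4).tolist())
    w=np.degrees(Ro.from_matrix(R.T@tool(p,15,0,90)).as_rotvec()); print('rot err',w.round(1))
E
python3 - <<'E'
from h import *
X=W(60,np.radians([160.]),-8); toolstep(X)
i=snap('wrist','w1')
E
```

```text
5.7833 [-0.754  0.11  -0.698 -1.888 -0.933  2.409] [504.6 -84.2 233.7] F [0.2 0.8 0.2]
stand tcp [-107.9   19.8  233.7] r 62.0 ang 161.4
[[-0.0017, -0.0234, 0.0972]]
rot err [-0.1 -0.7  0.6]
```

View pics/w1.png

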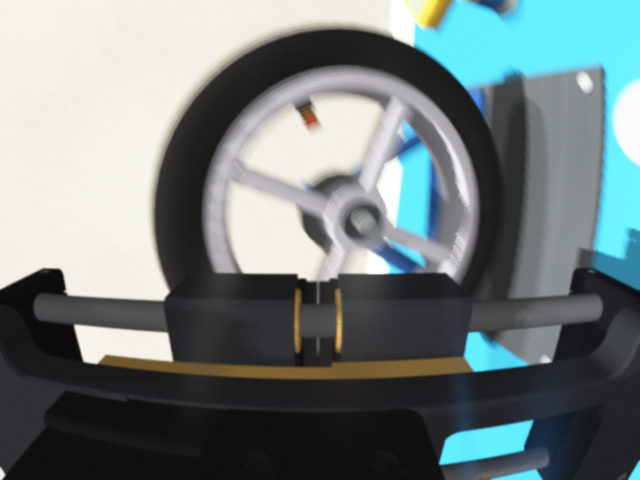

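```bash
cat >> h.py <<'E'
def pix2stand(uv,x,s,R,p):
    k=get_calibration('wrist'); f=240/np.tan(np.radians(k['vertical_fov']/2)); d=np.array(uv,float)-[k['cx'],k['cy']]; r=np.hypot(*d); th=r/f
    ray=np.r_[d/r*np.sin(th),np.cos(th)]; T=np.array(k['tool_from_camera'])
    Z=r_('z',-p[2]); o=Z@(R@T[:3,3]+np.array(s['tcp_pos'])-[p[0],p[1],0]); v=Z@R@T[:3,:3]@ray
    return (o+v*(x-o[0])/v[0])[1:]-[0,175]
def redcap(im):
    hsv=cv2.cvtColor(im,cv2.COLOR_RGB2HSV); m=((hsv[...,0]<9)|(hsv[...,0]>172))&(hsv[...,1]>120)&(hsv[...,2]>60)
    n,l,st_,c=cv2.connectedComponentsWithStats(m.astype(np.uint8)); return [(c[i].round(1).tolist(),int(st_[i,4])) for i in range(1,n) if st_[i,4]>8]
def ang(v): return np.degrees(np.arctan2(v[0],-v[1]))%360
def push(phis,rc=58,x=-8):
    out=[]
    for f in np.radians(np.atleast_1d(phis)):
        c=7+9.5*abs(np.cos(f))+15*abs(np.sin(f)); y,z=rc*np.array([np.sin(f),-np.cos(f)])-c*np.array([np.cos(f),np.sin(f)]); out.append([x,y,175+z])
    return np.array(out)
E
python3 - <<'E'
from h import *
s,R,p,x=stand_st(); im=snap('wrist','w2'); print(redcap(im))
h=pix2stand((362,220),-30,s,R,p); print('hub',h)
for uv,_ in redcap(im): v=pix2stand(uv,5,s,R,p); print(uv,v,np.hypot(*v),ang(v),ang(v-h))
for uv in ((400,100),(235,170),(450,255)): v=pix2stand(uv,-20,s,R,p); print(uv,np.hypot(*v),ang(v),ang(v-h))
E
```

```text
5.8333 [-0.756  0.11  -0.698 -1.895 -0.934  2.412] [505.7 -85.8 235. ] F [-0.  -0.8 -0.1]
stand tcp [-107.1   18.   235. ] r 62.6 ang 163.3
[([317.7, 131.4], 118), ([501.1, 425.1], 15)]
hub [-5.87237564  9.47940693]
[317.7, 131.4] [-67.87888297  32.28692613] 75.16640441112888 244.56167230137908 249.8052360058128
[501.1, 425.1] [ 269.18737431 -217.46076031] 346.05061011818253 51.067279930783265 50.47540135985543
(400, 100) 95.11798330841188 283.70535361386396 290.3026118604157
(235, 170) 102.07908067740101 203.0508750586232 201.98642822807915
(450, 255) 78.0603779485847 19.487058795363165 21.01558904319322
```

View pics/w2.png

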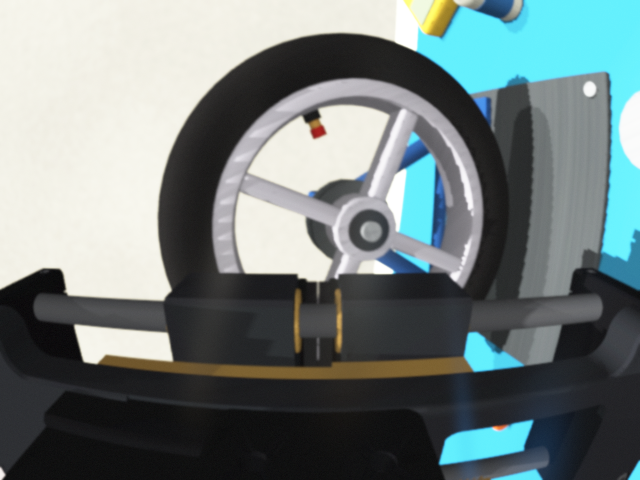

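The wheel reads about 245° in the sharp wrist picture (cap at (318,131), hub at (371,230)). The sector between the spokes at 110° and 200° is free, so I'll go in there.

Run:
```python
from h import *
X=np.vstack([[[-60,20,231]],[[-8,20,231]],push([200-5,215,230,245,262])]); toolstep(X); print(X.round())
v=observe(); p=np.load('p.npy'); s,R,_,_=stand_st(); h=pix2stand((371,230),-30,s,R,p); print(h)
for uv in ((402,112),(245,183),(455,265)): v=pix2stand(uv,-20,s,R,p); print(np.hypot(*v),ang(v),ang(v-h))
v=pix2stand((317.7,131.4),5,s,R,p); print(ang(v),ang(v-h))
```

```text
5.8833 [-0.754  0.11  -0.697 -1.885 -0.933  2.405] [504.1 -84.6 233.1] F [-1.5 -0.1 -0.1]
stand tcp [-108.5   19.5  233.1] r 61.3 ang 161.4
[[-0.001, -0.0105, 0.0473], [-0.0005, -0.0135, 0.0502], [0.0157, -0.0049, -0.0012], [0.0185, 0.0005, 0.0003], [0.0144, 0.0048, 0.0014], [0.0134, 0.0091, 0.0026], [0.0119, 0.0154, 0.0042]]
rot err [-0.  -0.7  0.5]
[[-60.  20. 231.]
 [ -8.  20. 231.]
 [ -8.   4. 236.]
 [ -8. -14. 236.]
 [ -8. -29. 231.]
 [ -8. -42. 222.]
 [ -8. -54. 206.]]
5.8833 [-0.754  0.11  -0.697 -1.885 -0.933  2.405] [504.1 -84.6 233.1] F [-1.5 -0.1 -0.1]
stand tcp [-108.5   19.5  233.1] r 61.3 ang 161.4
[ 3.69492608 -0.54482719]
86.05532518085842 288.54683103461434 287.46250982283755
89.83943926909876 198.98020813866324 201.05496932788486
92.06241908297822 24.329259222715233 22.33057077420469
245.90888991988004 246.67515155780004
```

Emit:
{"api": "jog_arm", "payload": {"moves": [{"delta_pos":[0,-0.005,0.02],"angular":[0,0,0],"fingers":255},{"delta_pos":[0,-0.005,0.02],"angular":[0,0,0],"fingers":255},{"delta_pos":[0,-0.005,0.02],"angular":[0,0,0],"fingers":255},{"delta_pos":[0,-0.005,0.02],"angular":[0,0,0],"fingers":255},{"delta_pos":[-0.001,-0.004,0.0175],"angular":[0,0,0],"fingers":255},{"delta_pos":[0,0,0],"angular":[0,0,0],"fingers":255}]}}

```text
clock: 6.38
tcp_pos: [604.9, -64.7, 230.6]
tool_rot: [-0.462, 0.609, -0.509, 0.397]
contact_force: [0.1, 0.3, -0.5]
finger_gap: 0.2
gripper_force: 0.0
```

Emit:
{"api": "jog_arm", "payload": {"moves": [{"delta_pos":[0.005,-0.0015,0],"angular":[0,0,0],"fingers":255},{"delta_pos":[0.005,-0.0015,0],"angular":[0,0,0],"fingers":255},{"delta_pos":[0.005,-0.0015,0],"angular":[0,0,0],"fingers":255},{"delta_pos":[0.0045,0,0],"angular":[0,0,0],"fingers":255},{"delta_pos":[0.0045,0,0],"angular":[0,0,0],"fingers":255},{"delta_pos":[0.0045,0,0],"angular":[0,0,0],"fingers":255},{"delta_pos":[0.0045,0,0],"angular":[0,0,0],"fingers":255}]}}

```text
clock: 6.97
tcp_pos: [608.5, -97.1, 235.1]
tool_rot: [-0.462, 0.608, -0.51, 0.396]
contact_force: [-0.7, 4.6, 0.2]
finger_gap: 0.5
gripper_force: 1.8
```

```bash
cat >> h.py <<'E'
def look(n,wr=True):
    s,R,p,x=stand_st(); im=snap('wrist',n)
    for uv,a in redcap(im): v=pix2stand(uv,5,s,R,p); print('cap',uv,a,'r %.1f ang %.1f'%(np.hypot(*v),ang(v)))
E
python3 - <<'E'
from h import *
toolstep(push([225,235,245,255,262])); look('w3')
E
```

```text
6.9667 [-0.608  0.239 -0.508 -1.965 -0.818  2.376] [608.5 -97.1 235.1] F [-0.7  4.6  0.2]
stand tcp [ -7.7 -10.5 235.1] r 61.0 ang 189.9
[[0.0133, 0.002, 0.0002], [0.0095, 0.0046, 0.0013], [0.0088, 0.0066, 0.0018], [0.0076, 0.0085, 0.0023], [0.0043, 0.0069, 0.0019]]
rot err [ 0.  -0.3  0.6]
6.9667 [-0.608  0.239 -0.508 -1.965 -0.818  2.376] [608.5 -97.1 235.1] F [-0.7  4.6  0.2]
stand tcp [ -7.7 -10.5 235.1] r 61.0 ang 189.9
cap [389.0, 165.3] 278 r 75.3 ang 253.5
cap [517.6, 448.1] 28 r 221.8 ang 51.1
cap [539.0, 473.6] 23 r 318.2 ang 50.1
```

Emit:
{"api": "jog_arm", "payload": {"moves": [{"delta_pos":[0.0045,0.0005,0],"angular":[0,0,0],"fingers":255},{"delta_pos":[0.0045,0.0005,0],"angular":[0,0,0],"fingers":255},{"delta_pos":[0.0045,0.001,0],"angular":[0,0,0],"fingers":255},{"delta_pos":[0.0045,0.0025,0.0005],"angular":[0,0,0],"fingers":255},{"delta_pos":[0.005,0.0025,0.0005],"angular":[0,0,0],"fingers":255},{"delta_pos":[0.0045,0.003,0.001],"angular":[0,0,0],"fingers":255},{"delta_pos":[0.0045,0.0035,0.001],"angular":[0,0,0],"fingers":255},{"delta_pos":[0.004,0.0045,0.001],"angular":[0,0,0],"fingers":255},{"delta_pos":[0.0035,0.0045,0.001],"angular":[0,0,0],"fingers":255},{"delta_pos":[0,0,0],"angular":[0,0,0],"fingers":255}]}}

```text
clock: 7.85
tcp_pos: [615.0, -139.4, 211.0]
tool_rot: [-0.46, 0.608, -0.512, 0.397]
contact_force: [0.6, -0.2, 0.4]
finger_gap: 0.7
gripper_force: 0.0
```

Run:
```python
from h import *
look('w4'); toolstep(push([257,262]))
```

```text
7.85 [-0.678  0.322 -0.472 -1.94  -0.875  2.409] [ 615.  -139.4  211. ] F [ 0.6 -0.2  0.4]
stand tcp [ -8.4 -53.3 211. ] r 64.3 ang 236.0
cap [436.3, 258.8] 240 r 73.7 ang 299.0
7.9 [-0.678  0.321 -0.472 -1.94  -0.875  2.409] [ 614.9 -139.3  211.3] F [-0.7 -0.  -0.2]
stand tcp [ -8.5 -53.1 211.3] r 64.3 ang 235.7
[[-0.002, -0.0001, 0.0005], [0.003, 0.005, 0.0014]]
rot err [ 0.2 -0.7  0.5]
```

Emit:
{"api": "jog_arm", "payload": {"moves": [{"delta_pos":[-0.002,-0.002,0],"angular":[0,0,0],"fingers":255},{"delta_pos":[0,0,-0.02],"angular":[0,0,0],"fingers":255},{"delta_pos":[0,0,-0.02],"angular":[0,0,0],"fingers":255},{"delta_pos":[0,0,-0.02],"angular":[0,0,0],"fingers":255},{"delta_pos":[0,0,0],"angular":[0,0,0],"fingers":255}]}}

```text
clock: 8.32
tcp_pos: [555.9, -145.1, 230.9]
tool_rot: [-0.46, 0.608, -0.51, 0.398]
contact_force: [-0.1, 0.8, 0.0]
finger_gap: 0.4
gripper_force: 0.0
```

Run:
```python
from h import *
a=push([149])[0]; b=a.copy(); b[0]=-62
toolstep(np.vstack([b,a,push([164,180,195,210,221])]))
im=snap('wrist','w5'); s,R,p,x=stand_st()
print(redcap(im))
```

```text
8.3167 [-0.76   0.218 -0.538 -1.841 -0.921  2.344] [ 555.9 -145.1  230.9] F [-0.1  0.8  0. ]
stand tcp [-67.7 -48.9 230.9] r 74.3 ang 221.2
[[-0.0987, 0.0147, 0.0091], [-0.0004, -0.0141, 0.0521], [0.0142, -0.0116, -0.003], [0.0191, -0.0073, -0.0018], [0.0122, -0.003, -0.0007], [0.0137, -0.0002, 0.0001], [0.0106, 0.0021, 0.0007]]
rot err [ 0.1 -0.6  0.7]
8.3667 [-0.759  0.22  -0.537 -1.844 -0.921  2.345] [ 557.2 -145.4  231.1] F [ 0.9  1.3 -0.2]
stand tcp [-66.4 -49.4 231.1] r 74.8 ang 221.3
[([415.9, 230.5], 157), ([472.3, 440.7], 27), ([483.6, 449.7], 10), ([483.5, 458.2], 12)]
```

View pics/w5.png

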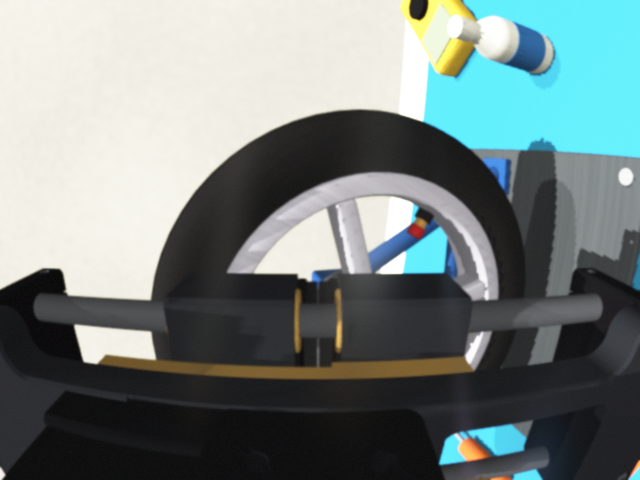

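The valve has come to the lower right, at about 299°, and the pushed spoke is at (345,235). Next is the following spoke, at about 164°.

Emit:
{"api": "jog_arm", "payload": {"moves": [{"delta_pos":[-0.02,0.003,0.001],"angular":[0,0,0],"fingers":255},{"delta_pos":[-0.02,0.003,0.001],"angular":[0,0,0],"fingers":255},{"delta_pos":[-0.02,0.003,0.001],"angular":[0,0,0],"fingers":255},{"delta_pos":[-0.02,0.003,0.001],"angular":[0,0,0],"fingers":255},{"delta_pos":[-0.019,0.003,0.002],"angular":[0,0,0],"fingers":255},{"delta_pos":[0,0,0],"angular":[0,0,0],"fingers":255}]}}

```text
clock: 8.87
tcp_pos: [542.6, -44.4, 211.5]
tool_rot: [-0.461, 0.608, -0.511, 0.395]
contact_force: [-0.3, -0.9, 0.2]
finger_gap: 0.5
gripper_force: 0.0
```

Emit:
{"api": "jog_arm", "payload": {"moves": [{"delta_pos":[0,-0.004,0.014],"angular":[0,0,0],"fingers":255},{"delta_pos":[0,-0.004,0.014],"angular":[0,0,0],"fingers":255},{"delta_pos":[0,-0.003,0.014],"angular":[0,0,0],"fingers":255},{"delta_pos":[0,-0.003,0.013],"angular":[0,0,0],"fingers":255},{"delta_pos":[0,0,0],"angular":[0,0,0],"fingers":255}]}}

```text
clock: 9.28
tcp_pos: [602.3, -37.9, 212.7]
tool_rot: [-0.461, 0.608, -0.51, 0.398]
contact_force: [0.1, -1.0, -0.2]
finger_gap: 0.7
gripper_force: 0.0
```

Run:
```python
from h import *
toolstep(push([164,180,195,210])); look('w6')
```

```text
9.2833 [-0.546  0.271 -0.628 -2.154 -0.851  2.587] [602.3 -37.9 212.7] F [ 0.1 -1.  -0.2]
stand tcp [ -3.8  48.9 212.7] r 61.7 ang 127.6
[[0.0136, -0.0108, -0.0072], [0.0191, -0.0074, -0.0019], [0.0122, -0.003, -0.0007], [0.0137, -0.0002, 0.0]]
rot err [-0.1 -0.5  0.6]
9.2833 [-0.546  0.271 -0.628 -2.154 -0.851  2.587] [602.3 -37.9 212.7] F [ 0.1 -1.  -0.2]
stand tcp [ -3.8  48.9 212.7] r 61.7 ang 127.6
cap [452.5, 72.4] 325 r 74.6 ang 299.0
cap [528.2, 425.9] 46 r 254.2 ang 51.4
```

Emit:
{"api": "jog_arm", "payload": {"moves": [{"delta_pos":[0.0045,-0.0035,-0.002],"angular":[0,0,0],"fingers":255},{"delta_pos":[0.0045,-0.0035,-0.002],"angular":[0,0,0],"fingers":255},{"delta_pos":[0.0045,-0.0035,-0.002],"angular":[0,0,0],"fingers":255},{"delta_pos":[0.005,-0.002,-0.0005],"angular":[0,0,0],"fingers":255},{"delta_pos":[0.005,-0.002,-0.0005],"angular":[0,0,0],"fingers":255},{"delta_pos":[0.005,-0.002,-0.0005],"angular":[0,0,0],"fingers":255},{"delta_pos":[0.0045,-0.0015,-0.0005],"angular":[0,0,0],"fingers":255},{"delta_pos":[0.004,-0.001,0],"angular":[0,0,0],"fingers":255},{"delta_pos":[0.004,-0.001,0],"angular":[0,0,0],"fingers":255},{"delta_pos":[0.004,-0.001,0],"angular":[0,0,0],"fingers":255}]}}

```text
clock: 10.17
tcp_pos: [604.5, -82.0, 235.2]
tool_rot: [-0.461, 0.608, -0.51, 0.397]
contact_force: [-1.6, 3.3, -1.9]
finger_gap: 0.8
gripper_force: 2.0
```

Run:
```python
from h import *
look('w7'); toolstep(push([200,205,210,215,220]))
```

```text
10.1667 [-0.59   0.227 -0.535 -1.996 -0.81   2.403] [604.5 -82.  235.2] F [-1.6  3.3 -1.9]
stand tcp [ -9.1   5.  235.2] r 60.4 ang 175.2
cap [508.4, 203.7] 260 r 74.2 ang 329.6
cap [523.4, 441.1] 35 r 233.6 ang 51.4
cap [552.8, 456.8] 29 r 325.4 ang 47.6
cap [548.7, 475.3] 121 r 362.8 ang 50.3
10.2167 [-0.591  0.227 -0.533 -1.997 -0.809  2.403] [605.3 -83.3 236. ] F [ 0.4 -0.6  1.2]
stand tcp [ -8.4   3.7 236. ] r 61.1 ang 176.6
[[0.0037, -0.0008, 0.0003], [0.0046, -0.0001, 0.0], [0.0047, 0.0003, 0.0001], [0.0048, 0.0007, 0.0002], [0.0048, 0.0011, 0.0003]]
rot err [-0.  -0.6  0.6]
```

Emit:
{"api": "jog_arm", "payload": {"moves": [{"delta_pos":[0.0035,-0.0005,0],"angular":[0,0,0],"fingers":255},{"delta_pos":[0.004,0,0],"angular":[0,0,0],"fingers":255},{"delta_pos":[0.004,0,0],"angular":[0,0,0],"fingers":255},{"delta_pos":[0.004,0.0005,0],"angular":[0,0,0],"fingers":255},{"delta_pos":[0.004,0.0005,0],"angular":[0,0,0],"fingers":255},{"delta_pos":[0.002,0.0005,0],"angular":[0,0,0],"fingers":255},{"delta_pos":[0,0,0],"angular":[0,0,0],"fingers":255}]}}

```text
clock: 10.8
tcp_pos: [608.6, -105.0, 234.8]
tool_rot: [-0.46, 0.607, -0.511, 0.398]
contact_force: [0.1, 1.2, 0.1]
finger_gap: 0.3
gripper_force: 0.3
```

Run:
```python
from h import *
look('w8'); snap('scene','s8'); toolstep(push([215,220,225]))
p=np.load('p.npy')
im=cv2.imread('pics/scene8.png') if 0 else cv2.imread('pics/s8.png')
im2=cv2.imread('pics/w8.png')
b=cv2.resize(im[135:295,310:490],(600,533),interpolation=cv2.INTER_CUBIC)
cv2.imwrite('pics/c8.png',b)
```

```text
10.8 [-0.62   0.243 -0.502 -1.957 -0.821  2.373] [ 608.6 -105.   234.8] F [0.1 1.2 0.1]
stand tcp [ -8.9 -18.3 234.8] r 62.6 ang 197.0
cap [509.3, 284.7] 251 r 74.7 ang 354.2
cap [537.0, 473.6] 30 r 307.2 ang 49.4
10.9 [-0.619  0.242 -0.502 -1.957 -0.821  2.373] [ 608.4 -104.7  234.9] F [-0.4  0.2  0.3]
stand tcp [ -9.  -18.  234.9] r 62.5 ang 196.7
[[-0.0039, -0.0013, 0.0007], [0.0048, 0.0011, 0.0003], [0.0048, 0.0016, 0.0005]]
rot err [ 0.  -0.6  0.6]
```

View pics/w8.png

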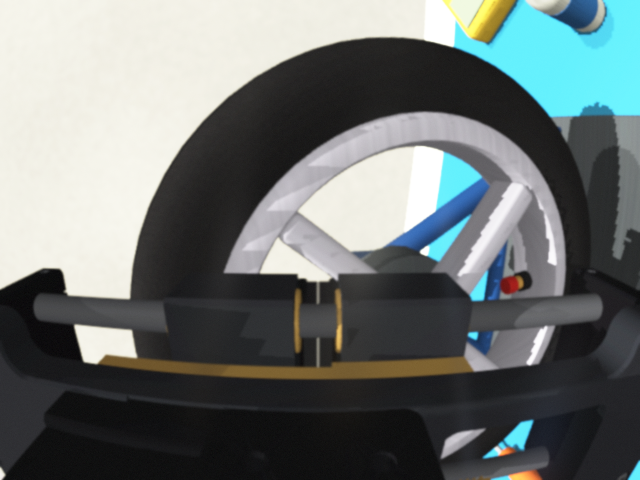

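Emit:
{"api": "jog_arm", "payload": {"moves": [{"delta_pos":[-0.002,0,0],"angular":[0,0,0],"fingers":255},{"delta_pos":[0,0,-0.02],"angular":[0,0,0],"fingers":255},{"delta_pos":[0,0,-0.02],"angular":[0,0,0],"fingers":255},{"delta_pos":[0,0,-0.02],"angular":[0,0,0],"fingers":255},{"delta_pos":[-0.012,0.004,-0.012],"angular":[0,0,0],"fingers":255},{"delta_pos":[-0.012,0.004,-0.012],"angular":[0,0,0],"fingers":255},{"delta_pos":[-0.012,0.004,-0.012],"angular":[0,0,0],"fingers":255},{"delta_pos":[0,0,0],"angular":[0,0,0],"fingers":255},{"delta_pos":[0,0,0],"angular":[0,0,0],"fingers":255}]}}

```text
clock: 11.65
tcp_pos: [506.9, -81.7, 247.7]
tool_rot: [-0.461, 0.607, -0.51, 0.398]
contact_force: [-0.1, -1.6, 0.2]
finger_gap: 0.7
gripper_force: 0.0
```

Run:
```python
from h import *
look('w9'); snap('scene','s9')
im=cv2.imread('pics/w9.png')[40:290,130:530]; b=cv2.resize(im,None,fx=2,fy=2,interpolation=cv2.INTER_CUBIC)
s9=cv2.imread('pics/s9.png')
cv2.imwrite('pics/c9.png',b)
```

```text
11.65 [-0.723  0.066 -0.672 -1.86  -0.891  2.331] [506.9 -81.7 247.7] F [-0.1 -1.6  0.2]
stand tcp [-105.2   21.9  247.7] r 75.9 ang 163.3
cap [449.3, 204.1] 127 r 74.0 ang 353.8
```

View pics/c9.png

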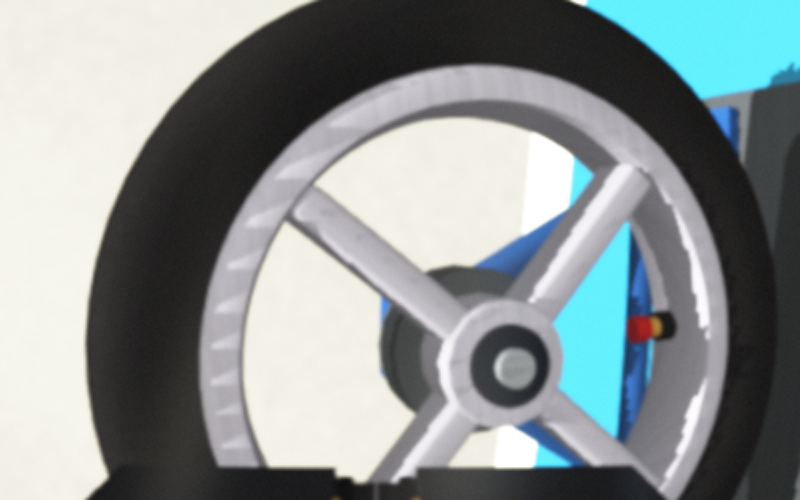

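```bash
cat >> h.py <<'E'
def nut(im,guess):
    g=cv2.cvtColor(im,cv2.COLOR_RGB2GRAY); x,y=map(int,guess); w=40; sub=g[y-w:y+w,x-w:x+w]
    n,l,s_,c=cv2.connectedComponentsWithStats((sub<70).astype(np.uint8)); i=min(range(1,n),key=lambda i:np.hypot(*(c[i]-w)) if s_[i,4]>60 else 1e9)
    hull=cv2.convexHull(np.argwhere(l==i)[:,::-1].astype(np.int32)); (cx,cy),ax,_=cv2.fitEllipse(hull); return np.array([cx,cy])+[x-w,y-w],ax
def measure(guess,N=4):
    for _ in range(N):
        s=observe(); q=s['tool_rot']; R=Ro.from_quat(np.r_[q[1:],q[0]]).as_matrix(); p=np.load('p.npy'); im=capture('wrist')
        R2=FK(s['qpos'])[1]; P2=FK(s['qpos'])[0]
        nu,ax=nut(im,guess); c=max(redcap(im),key=lambda t:t[1] if t[0][1]<300 else 0)[0]
        for RR in (R,R2):
            h=pix2stand(nu,-29,s,RR,p); v=pix2stand(c,5,s,RR,p); print(nu.round(1),np.round(ax,1),'cap',c,'hub',h.round(1),'rel r %.1f ang %.2f'%(np.hypot(*(v-h)),ang(v-h)),'abs %.2f'%ang(v))
E
python3 - <<'E'
from h import *
measure((386,222))
p=np.load('p.npy'); im=cv2.cvtColor(cv2.imread('pics/s9.png'),cv2.COLOR_BGR2RGB); print('scene',redcap(im)); 
for a in (350,355,0,5): print(a,proj('scene',S2W(p,W(77,np.radians([a]),5))).round(1))
E
```

```text
[386.1 223.8] [36.8 39.5] cap [450.3, 205.1] hub [0.9 4.4] rel r 78.7 ang 353.62 abs 353.90
[386.1 223.8] [36.8 39.5] cap [450.3, 205.1] hub [0.9 4.4] rel r 78.7 ang 353.62 abs 353.90
[385.9 223.8] [37.  39.6] cap [450.4, 205.2] hub [0.8 4.5] rel r 78.9 ang 353.74 abs 354.01
[385.9 223.8] [37.  39.6] cap [450.4, 205.2] hub [0.8 4.5] rel r 78.9 ang 353.74 abs 354.01
[385.6 223.6] [37.1 39.4] cap [450.4, 204.6] hub [0.9 4.5] rel r 79.1 ang 353.49 abs 353.76
[385.6 223.6] [37.1 39.4] cap [450.4, 204.6] hub [0.9 4.5] rel r 79.1 ang 353.49 abs 353.76
[385.3 223.3] [37.  39.4] cap [450.3, 204.5] hub [0.8 4.6] rel r 79.3 ang 353.60 abs 353.83
[385.3 223.3] [37.  39.4] cap [450.3, 204.5] hub [0.8 4.6] rel r 79.3 ang 353.60 abs 353.83
scene []
350 [[398.9 252.2]]
355 [[395.5 251.2]]
0 [[392.2 249.9]]
5 [[388.9 248.5]]
```

Two ways of measuring agree on 353.7°, so 6.3° is still to go. I re-enter the same sector for a small final push.

Run:
```python
from h import *
toolstep([[-62,-8,235],[-9,-8,235],[-9,-17,235],[-9,-22.5,233.8]])
```

```text
11.95 [-0.722  0.068 -0.671 -1.859 -0.892  2.331] [507.7 -81.9 247.4] F [ 0.2  0.5 -0.5]
stand tcp [-104.4   21.6  247.4] r 75.6 ang 163.4
[[0.0292, 0.0013, 0.0445], [-0.0003, -0.0137, 0.0512], [0.009, 0.0001, 0.0001], [0.0055, 0.0012, 0.0004]]
rot err [ 0.  -0.5  0.6]
```

Emit:
{"api": "jog_arm", "payload": {"moves": [{"delta_pos":[0.0145,0.0005,0.022],"angular":[0,0,0],"fingers":255},{"delta_pos":[0.0145,0.0005,0.0225],"angular":[0,0,0],"fingers":255},{"delta_pos":[0,-0.0045,0.017],"angular":[0,0,0],"fingers":255},{"delta_pos":[0,-0.0045,0.017],"angular":[0,0,0],"fingers":255},{"delta_pos":[0,-0.0045,0.017],"angular":[0,0,0],"fingers":255},{"delta_pos":[0.0045,0,0],"angular":[0,0,0],"fingers":255},{"delta_pos":[0.0045,0,0],"angular":[0,0,0],"fingers":255},{"delta_pos":[0.003,0.0005,0],"angular":[0,0,0],"fingers":255},{"delta_pos":[0.0025,0.0005,0],"angular":[0,0,0],"fingers":255},{"delta_pos":[0,0,0],"angular":[0,0,0],"fingers":255}]}}

```text
clock: 12.78
tcp_pos: [607.8, -109.3, 234.1]
tool_rot: [-0.461, 0.608, -0.51, 0.397]
contact_force: [-0.1, 0.9, -0.4]
finger_gap: 0.4
gripper_force: 0.5
```

Run:
```python
from h import *
look('w10'); look('w11'); stand_st()
```

```text
12.7833 [-0.628  0.246 -0.497 -1.946 -0.827  2.366] [ 607.8 -109.3  234.1] F [-0.1  0.9 -0.4]
stand tcp [-10.5 -22.4 234.1] r 63.2 ang 200.8
cap [505.4, 293.8] 168 r 74.5 ang 356.4
cap [534.8, 475.0] 43 r 308.2 ang 49.3
12.8333 [-0.628  0.246 -0.497 -1.946 -0.827  2.366] [ 607.8 -109.4  234.2] F [0.1 1.1 0.7]
stand tcp [-10.5 -22.5 234.2] r 63.3 ang 200.8
cap [505.5, 294.0] 163 r 74.6 ang 356.5
cap [534.7, 475.1] 41 r 307.8 ang 49.4
12.8833 [-0.627  0.245 -0.497 -1.946 -0.826  2.366] [ 607.8 -109.4  234.2] F [-0.7  0.8 -0.9]
stand tcp [-10.4 -22.5 234.2] r 63.4 ang 200.8
```

Emit:
{"api": "jog_arm", "payload": {"moves": [{"delta_pos":[0.001,0.0005,0],"angular":[0,0,0],"fingers":255},{"delta_pos":[0,0,0],"angular":[0,0,0],"fingers":255},{"delta_pos":[-0.003,0,0],"angular":[0,0,0],"fingers":255},{"delta_pos":[0,0,-0.02],"angular":[0,0,0],"fingers":255},{"delta_pos":[0,0,-0.02],"angular":[0,0,0],"fingers":255},{"delta_pos":[0,0,-0.02],"angular":[0,0,0],"fingers":255},{"delta_pos":[-0.012,0.004,-0.012],"angular":[0,0,0],"fingers":255},{"delta_pos":[-0.012,0.004,-0.012],"angular":[0,0,0],"fingers":255},{"delta_pos":[-0.014,0.004,-0.012],"angular":[0,0,0],"fingers":255},{"delta_pos":[0,0,0],"angular":[0,0,0],"fingers":255}]}}

```text
clock: 13.72
tcp_pos: [504.5, -83.5, 245.8]
tool_rot: [-0.46, 0.608, -0.511, 0.397]
contact_force: [0.3, -0.0, -0.7]
finger_gap: 0.4
gripper_force: 0.0
```

Run:
```python
from h import *
look('w12'); measure((386,222),4)
toolstep([[-62,-8,235],[-9,-8,235]])
```

```text
13.7167 [-0.731  0.069 -0.675 -1.853 -0.898  2.332] [504.5 -83.5 245.8] F [ 0.3 -0.  -0.7]
stand tcp [-107.9   20.5  245.8] r 73.7 ang 163.8
cap [445.4, 210.6] 130 r 74.2 ang 357.7
[382.1 225.8] [36.6 39.1] cap [447.1, 212.8] hub [0.5 4.7] rel r 79.1 ang 357.54 abs 357.79
[382.1 225.8] [36.6 39.1] cap [447.1, 212.8] hub [0.5 4.7] rel r 79.1 ang 357.54 abs 357.79
[383.4 227.5] [36.7 39.2] cap [448.1, 214.2] hub [0.6 4.6] rel r 78.9 ang 357.55 abs 357.89
[383.4 227.5] [36.7 39.2] cap [448.1, 214.2] hub [0.6 4.6] rel r 78.9 ang 357.55 abs 357.89
[384.  228.3] [36.8 39.4] cap [448.6, 214.9] hub [0.7 4.6] rel r 78.9 ang 357.58 abs 358.00
[384.  228.3] [36.8 39.4] cap [448.6, 214.9] hub [0.7 4.6] rel r 78.9 ang 357.58 abs 358.00
[384.1 228.5] [36.6 39.4] cap [448.9, 215.2] hub [0.8 4.5] rel r 79.0 ang 357.65 abs 358.11
[384.1 228.5] [36.6 39.4] cap [448.9, 215.2] hub [0.8 4.5] rel r 79.0 ang 357.65 abs 358.11
13.9667 [-0.73   0.073 -0.667 -1.854 -0.898  2.331] [507.7 -85.8 246.9] F [-0.2  0.1 -0.6]
stand tcp [-105.    17.7  246.9] r 74.1 ang 166.2
[[0.0253, 0.0007, 0.0449], [-0.0003, -0.0137, 0.0512]]
rot err [-0.  -0.5  0.6]
```

Emit:
{"api": "jog_arm", "payload": {"moves": [{"delta_pos":[0.0125,0.0005,0.022],"angular":[0,0,0],"fingers":255},{"delta_pos":[0.013,0,0.023],"angular":[0,0,0],"fingers":255},{"delta_pos":[0,-0.0045,0.017],"angular":[0,0,0],"fingers":255},{"delta_pos":[0,-0.0045,0.017],"angular":[0,0,0],"fingers":255},{"delta_pos":[0,-0.0045,0.017],"angular":[0,0,0],"fingers":255},{"delta_pos":[0.005,0,0],"angular":[0,0,0],"fingers":255},{"delta_pos":[0.004,0,0],"angular":[0,0,0],"fingers":255},{"delta_pos":[0.003,0.0005,0],"angular":[0,0,0],"fingers":255},{"delta_pos":[0.0025,0.001,0],"angular":[0,0,0],"fingers":255},{"delta_pos":[0,0,0],"angular":[0,0,0],"fingers":255}]}}

```text
clock: 14.8
tcp_pos: [607.6, -109.4, 233.3]
tool_rot: [-0.461, 0.608, -0.51, 0.397]
contact_force: [0.7, 0.3, -0.5]
finger_gap: 0.3
gripper_force: 0.3
```

Run:
```python
from h import *
look('w13'); toolstep([[-9,-25.6,233.2]])
```

```text
14.8 [-0.629  0.248 -0.499 -1.948 -0.83   2.37 ] [ 607.6 -109.4  233.3] F [ 0.7  0.3 -0.5]
stand tcp [-10.6 -22.4 233.3] r 62.5 ang 201.1
cap [504.1, 294.6] 143 r 74.2 ang 356.8
cap [506.4, 453.6] 10 r 209.8 ang 51.7
cap [533.5, 474.6] 38 r 304.8 ang 49.4
14.85 [-0.629  0.248 -0.499 -1.948 -0.83   2.37 ] [ 607.6 -109.4  233.3] F [-0.9  0.4 -0.5]
stand tcp [-10.6 -22.4 233.3] r 62.5 ang 201.0
[[0.0032, -0.0003, 0.0016]]
rot err [ 0.  -0.5  0.6]
```

Emit:
{"api": "jog_arm", "payload": {"moves": [{"delta_pos":[0.0015,0,0.001],"angular":[0,0,0],"fingers":255},{"delta_pos":[0.0015,0,0],"angular":[0,0,0],"fingers":255},{"delta_pos":[0,0,0],"angular":[0,0,0],"fingers":255},{"delta_pos":[-0.003,0,0],"angular":[0,0,0],"fingers":255},{"delta_pos":[0,0,-0.02],"angular":[0,0,0],"fingers":255},{"delta_pos":[0,0,-0.02],"angular":[0,0,0],"fingers":255},{"delta_pos":[0,0,-0.02],"angular":[0,0,0],"fingers":255},{"delta_pos":[-0.013,0.004,-0.012],"angular":[0,0,0],"fingers":255},{"delta_pos":[-0.013,0.004,-0.012],"angular":[0,0,0],"fingers":255},{"delta_pos":[-0.014,0.004,-0.012],"angular":[0,0,0],"fingers":255}]}}

```text
clock: 15.68
tcp_pos: [507.4, -85.2, 246.0]
tool_rot: [-0.46, 0.607, -0.511, 0.398]
contact_force: [-0.1, -0.7, 0.5]
finger_gap: 0.4
gripper_force: 0.0
```

Emit:
{"api": "jog_arm", "payload": {"moves": [{"delta_pos":[0,0,0],"angular":[0,0,0],"fingers":255},{"delta_pos":[0,0,0],"angular":[0,0,0],"fingers":255},{"delta_pos":[0,0,0],"angular":[0,0,0],"fingers":255},{"delta_pos":[0,0,0],"angular":[0,0,0],"fingers":255}]}}

```text
clock: 16.02
tcp_pos: [508.6, -85.6, 246.2]
tool_rot: [-0.461, 0.608, -0.51, 0.398]
contact_force: [-0.0, -0.2, -0.3]
finger_gap: 0.4
gripper_force: 0.0
```

Run:
```python
from h import *
look('w14'); measure((383,226),4)
im=cv2.imread('pics/w14.png')[40:290,130:530]; b=cv2.resize(im,None,fx=2,fy=2,interpolation=cv2.INTER_CUBIC)
cv2.imwrite('pics/c14.png',b)
toolstep([[-62,-8,235],[-9,-8,235]])
```

```text
16.0167 [-0.73   0.076 -0.667 -1.857 -0.899  2.336] [508.6 -85.6 246.2] F [-0.  -0.2 -0.3]
stand tcp [-104.2   17.7  246.2] r 73.4 ang 166.0
cap [448.5, 217.9] 128 r 74.5 ang 359.9
[383.4 228.6] [37.  39.4] cap [448.5, 217.7] hub [0.8 4.4] rel r 79.1 ang 359.29 abs 359.87
[383.4 228.6] [37.  39.4] cap [448.5, 217.7] hub [0.8 4.4] rel r 79.1 ang 359.29 abs 359.87
[383.2 228.4] [37.1 39.5] cap [448.1, 217.6] hub [0.8 4.5] rel r 78.9 ang 359.36 abs 359.96
[383.2 228.4] [37.1 39.5] cap [448.1, 217.6] hub [0.8 4.5] rel r 78.9 ang 359.36 abs 359.96
[383.  228.2] [36.8 39.5] cap [448.0, 217.4] hub [0.8 4.4] rel r 78.9 ang 359.36 abs 359.97
[383.  228.2] [36.8 39.5] cap [448.0, 217.4] hub [0.8 4.4] rel r 78.9 ang 359.36 abs 359.97
[382.9 227.9] [37.2 39.4] cap [447.9, 217.2] hub [0.8 4.5] rel r 79.0 ang 359.39 abs 359.96
[382.9 227.9] [37.2 39.4] cap [447.9, 217.2] hub [0.8 4.5] rel r 79.0 ang 359.39 abs 359.96
16.2667 [-0.73   0.076 -0.668 -1.857 -0.899  2.336] [508.1 -85.1 245.8] F [ 0.3  0.5 -0.7]
stand tcp [-104.6   18.3  245.8] r 73.1 ang 165.5
[[0.0259, -0.0004, 0.0441], [-0.0003, -0.0137, 0.0512]]
rot err [ 0.  -0.5  0.6]
```

View pics/c14.png

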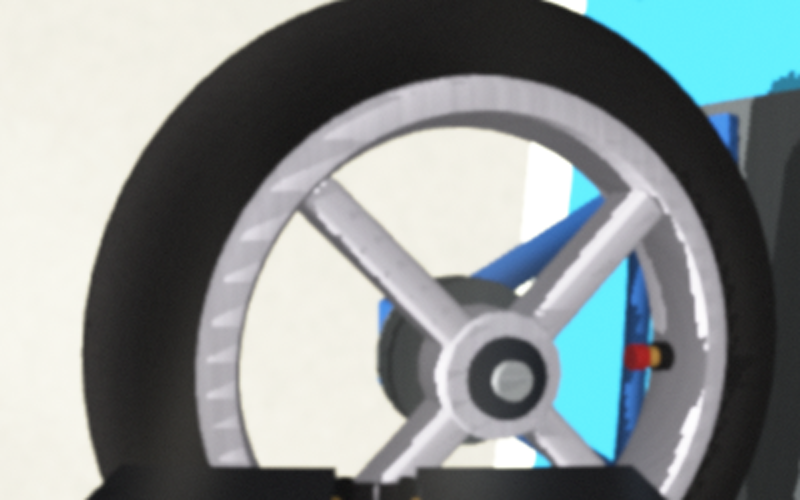

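The picture shows the valve at the bottom of the rim (crop (648,356)), its stem pointing at the hub, and the spokes on the diagonals. The wheel measures 359.4–360°, and the stand hasn't moved.

```bash
python3 -c "
from workcell import *
print(close_job())"
```

```text
the job is handed in; nothing more can be done
None
```

The wheel now stands with its valve at the bottom of the rim, stem pointing straight up at the hub to within about 1° (camera reading 359.4–360°). I got there by pushing two spokes in turn with shut fingertips, never gripping, and the stand did not move; the job was handed in at about 16 s.

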